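# Shut the waffle box and hold the serving hatch open

### The arm

A 7-joint arm with a two-finger parallel gripper is mounted at the origin on the work surface. World frame = base frame: x ahead of the robot, y to its left, z up, the work surface at z = 0. Lengths are in m, angles in rad, forces in N, time in s.
With the tool pointing down it reaches from about 0.4 to 0.85 m from the base axis. Payload 10.4 kg.
Tool frame: the origin (TCP) lies midway between the tips of the shut fingers; the grasp point (between the pads) lies 19 mm behind it; z points along the fingers, x is the direction in which the jaws open and shut, and the axes are right-handed (so a half turn about z gives the same grasp; the last joint's range is limited). The gripper opens to 85 mm and grips with 20 to 120 N. Pads are 22 mm wide; open, the fingers measure 114 mm over their backs; the gripper's body (76 mm by 85 mm) begins 54 mm behind the grasp point. The pads swing forward as they close: fully open they stand 13 mm farther back than shut.
Start: joints at [1.243, 0.332, -0.065, 1.46, 0.022, 1.35, -0.088], TCP at [0.188, -0.596, 0.231] pointing down, gripper open.
Joint ranges: [-2.6, 2.6], [-0.5, 2.12], [-1.47, 1.34], [0.16, 2.42], [-1.27, 4.41], [0.06, 2.06], [-2.6, 2.6]. Speed limits (rad/s): [2.22, 2.22, 2.79, 2.79, 3.14, 3.14, 3.14].

### API

Orientations are given as a unit quaternion [x, y, z, w].
In Python, from workcell import telemetry, eyes, order gives the robot as it stands.
- The arm moves only by the tool servo_tool, never from a script. Its argument "deltas" is a list of rows, each a list of 3 entries, a list of its own where there are three numbers: the shift along the tool's x, y, z in cm, then the turn about the tool's z in rad, then the finger opening in cm, from 0 to 8.54. A call has 1 to 12 rows; each row shifts and turns the pose as measured when the row begins, along the tool's axes as they then stand; what a row does not reach is not made up. A row lasts 1/12 s, in which the tool goes at most 41.7 mm and 7.16 degrees, less where a joint would pass 70% of its speed; a pose out of reach is approached as far as the arm can. A call is refused whole if a number of a shift passes 4.17 or a number of a turn 0.125, either way. A call with a gripper value outside its range is refused whole. The fingers move at their own pace and stop on an object; "force" is the grip in N (left out, the last holds). Time passes only in rows, so rows that do not move let the fingers close. It gives the time, the measured TCP pose, the force and the opening at its end, in the units of the state.
- telemetry.get_obs(): the state, without advancing time (a new reading comes with each control period).
- eyes.camera(name): name is "side" or "top"; returns (picture, depth): 384x512x3 uint8, blue, green, red; 384x512 float32, m along the optical axis (not along the pixel's ray), 0 where there is no reading.
- eyes.calibration(name): a dict with "fx", "fy", "cx", "cy" (pixels), "distortion" ([k1, k2, p1, p2, k3] as OpenCV has them; the pictures are not rectified), "rvec" (rotation vector, rad) and "tvec" (3), from world to camera coordinates, as OpenCV has them. Camera axes: x right, y down, z forward; pixel columns grow to the right and rows downward; lengths in m; the calibration is good to about 2 mm. A picture is of the moment at which its call begins. calibration takes no time and is no camera call.
- order.hand_in(): hands the job in, once; it reports no verdict.
The state is a dict: "clock": time; "joint_pos": joint angles; "joint_velocities": joint speeds; "tau": joint torques, N m; "position": TCP position; "ee_rot": TCP orientation; "ft_force": force on the tool from outside, world axes, zero at the start; "torque": the same for the moment, N m; "grip_width": opening from 0.0 (shut) to 1.0 (fully open).
Only numpy, scipy, OpenCV 4.12 (cv2) and the standard library are available. Lean on these libraries where they do the work, as an engineer would, in place of code of your own. Each camera call takes 0.05 s, during which the arm holds its last target. There are 200 camera calls.

### The job

A customer is waiting for the waffle: shut the lid of the white clamshell box so that its two halves meet edge to edge all round, leaving the box standing where it is in front of the serving hatch. Then slide the self-closing hatch open by its black handle until the hatch's leading edge is level with the red marker clip on the top rail, and keep it there: finish while still holding the handle, because the hatch springs shut if it is let go. Do not shift or knock over the syrup bottles, the milk can or the stack of cups.

Things in the scene. Friction and masses are not known exactly. Their poses are not given: they have to be found in the camera images.
- box_center (a point): centre of the rim of the lower half of the white clamshell take-away box (loose, about 0.3 kg with a waffle inside, standing on the counter). Lower half 140 x 140 mm, 36 mm high; this point is in the middle of its rim, 36 mm above the counter. Box axes: x along the hinge line, y towards the hinge side, z up.
- box_hinge (a point): middle of the box's hinge line, on the rim of the lower half, 70 mm from box_center along the box's +y, 36 mm above the counter; the hinge runs along the box's x.
- lid_edge (a point): middle of the free edge of the lid, on its outer (top) face. The lid is a white shell 140 x 140 mm, 34 mm deep, with 3 mm walls, very light (35 g). When shut this point lies 140 mm from the hinge line along the box's -y and 70 mm above the counter; the shut box is 70 mm tall. Axes turn with the lid (as the box's when shut).
- lid (a joint): angle of the lid (rad): 0 = shut with both rims meeting, 1.57 = lid upright, more = leaning outward beyond the hinge. It starts open, at 1.6 to 1.95. The hinge is slightly stiff (about 0.045 N m), so the lid stays where it is left and has to be pushed all the way down; 1 N on its free edge moves it. The box is light: pushing the lid low down, or hard, slides the whole box along.
- screen: low clear screen in an aluminium frame, fixed across the counter beyond the box, 690 mm long, 325 mm high, 60 mm deep; origin at the centre of its underside. x away from the robot side, y along the rails (to the left seen from the robot), z up. The sliding hatch is its right half when shut.
- hatch (a joint): travel of the sliding hatch (m) along the screen's +y: 0 = shut, 0.26 = end stop. A spring pulls it shut: about 5 N when shut, rising 25 N per m to about 10 N at the marker, plus a little friction (0.6 N).
- hatch_edge (a point): point on the leading edge of the hatch (the outer edge of its black upright, on the screen's -y side), 312 mm above the counter; moves with the hatch. Axes as the screen's.
- hatch_grip (a point): grip point on the hatch's black handle: a vertical round bar 14 mm thick, from 118 to 292 mm above the counter, standing 60 mm off the hatch on the robot's side, joined to it by level bars at its top and bottom. This point is on the bar's axis 260 mm above the counter, 32 mm below its top; 16 mm from hatch_edge along the screen's +y. Moves with the hatch; axes as the screen's.
- marker: red marker clip, 12 mm wide, saddled over the screen's top rail (its top 3 mm above the rail); origin at its middle on top of the rail, 325 mm above the counter. Axes as the screen's. It is fixed; it shows how far to open the hatch, 150 to 220 mm from shut: hatch_edge has to come level with its middle along the screen's y.
- syrup_blue: bystander: blue syrup bottle with pourer, 75 mm wide, 300 mm tall; origin at the centre of its underside.
- syrup_green: bystander: green syrup bottle with pourer, 75 mm wide, 300 mm tall; origin at the centre of its underside.
- milk_can: bystander: red milk can, 76 mm wide, 82 mm tall; origin at the centre of its underside.
- cup_stack: bystander: upturned stack of white cups, 89 mm wide, 145 mm tall; origin at the centre of its underside.
Not all that is in view belongs to the job. Leave any blue or green look-alike of the part that bears box_center alone.

How it is judged:
On the way, in this order (a step that is already met when the one before it is completed fails the run):
1. the lid of the box is shut (value of joint lid below 0.04 rad and distance of box_center from where it was at the start of the episode below 0.06 m and angle between box_center's own z axis and vertical below 0.1 rad), for 0.3 s.
2. the hatch is pulled open to the marker (y of hatch_edge in the frame of marker between -0.008 and 0.008 m and contact force between the fingers and hatch above 0.5 N), for 0.3 s.
At the end, for the whole second after the job is handed in: The lid is shut within 0.04 rad; the box stands upright, within 60 mm of where it stood, at rest and not propping the hatch; the hatch's leading edge is within 8 mm of the marker's middle, at rest, held there by the robot's fingers alone (all of step 1 and all of step 2 and velocity of joint hatch between -0.02 and 0.02 m/s and contact force between hatch and box below 0.1 N and linear speed of box below 0.02 m/s); the arm keeps its last pose, push and grip.
It fails at once if a bottle or the can shifted more than 30 mm or knocked over (distance of any of syrup_blue, syrup_green, milk_can from where it was at the start of the episode above 0.03 m or angle between any of syrup_blue, syrup_green, milk_can's own z axis and vertical above 0.35 rad).
It fails at once if the cup stack shifted more than 30 mm or knocked over (distance of cup_stack from where it was at the start of the episode above 0.03 m or angle between cup_stack's own z axis and vertical above 0.35 rad).
It also fails if it takes over 59 s, if anything falls off the work surface, if the arm or the gripper's body presses on something with over 40 N, if the wrist force passes 120 N, or if a joint passes its speed limit or range.

## Working session

There is one attempt and no reset: what is moved stays moved. The work goes in short steps, Python scripts to look and compute and a tool call to move; the robot and the scene stay as the last step left them, time stands still between calls to the robot, and variables do not carry over. Pictures are saved under pics/ and viewed, about 8 in all and at most 12, crops included, and the job is handed in when it is done.

Besides the shell and the picture viewer there is one more tool, called after "Emit:" as a command line: name --argument value ..., lists and objects as JSON in quotes. servo_tool: Moves the arm, as the interface text tells. Its arguments: {"type":"object","properties":{"deltas":{"type":"array"},"force":{"type":"number"}},"required":["deltas"]}

```bash
mkdir -p pics; cat > h.py <<'E'
import numpy as np, cv2
from workcell import telemetry, eyes, order
def cal(n):
    c=eyes.calibration(n); K=np.array([[c['fx'],0,c['cx']],[0,c['fy'],c['cy']],[0,0,1]]); R=cv2.Rodrigues(np.array(c['rvec'],float))[0]
    return K,np.array(c['distortion'],float),R,np.array(c['tvec'],float).ravel()
def rays(n,px):
    K,d,R,t=cal(n); u=cv2.undistortPoints(np.array(px,float).reshape(-1,1,2),K,d).reshape(-1,2)
    D=np.c_[u,np.ones(len(u))]@R; return -R.T@t,D   # D has unit optical depth
def onplane(n,px,z):
    o,D=rays(n,px); return o+D*((z-o[2])/D[:,2])[:,None]
def cloud(n,dep):
    v,u=np.mgrid[:384,:512]; o,D=rays(n,np.c_[u.ravel(),v.ravel()])
    return (o+D*dep.reshape(-1,1)).reshape(384,512,3)
def snap(n,name):
    im,dep=eyes.camera(n); cv2.imwrite(f'pics/{name}.png',im); np.savez(f'pics/{name}.npz',im=im,dep=dep); return im,dep
E
python3 - <<'E'
from h import *
a,_=snap('side','s0');b,_=snap('top','t0')
for n in('side','top'):
    K,d,R,t=cal(n); print(n,-R.T@t,R[2],K[0,0],d)
print(telemetry.get_obs())
E
```

```text
side [ 0.93860027 -0.67236928  1.07980693] [-0.38395484  0.60765663 -0.6952209 ] 357.59598853600244 [-0.09193294  0.          0.          0.          0.        ]
top [0.19504272 0.09358283 1.42669806] [ 0.20433512  0.01046032 -0.9788451 ] 376.4248444905355 [-0.09449259  0.          0.          0.          0.        ]
{'clock': 0.1, 'joint_pos': array([ 1.24346049,  0.33281882, -0.0646985 ,  1.46090772,  0.02160595,
        1.34988477, -0.08849282]), 'joint_velocities': array([-8.73244456e-05, -1.15294253e-04,  1.57207563e-04, -1.21140354e-03,
       -3.50804834e-05, -1.26635209e-03,  3.68657585e-04]), 'tau': array([ 1.89030339e-03, -6.26743197e+01,  4.96953714e-02, -3.92432320e+01,
        1.64520275e-02,  6.90663495e-03, -5.86493286e-06]), 'position': array([ 0.18741291, -0.59586832,  0.23056509]), 'ee_rot': array([ 8.06246460e-01, -5.91579418e-01, -5.52511699e-04, -3.63738264e-04]), 'ft_force': array([ 0.86242847,  0.11865933, -0.13146623]), 'torque': array([ 0.03740846, -0.00051081, -0.01660259]), 'grip_width': 0.9977632875936231}
```

View pics/s0.png

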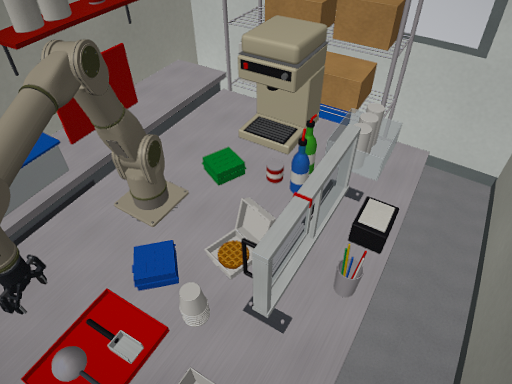

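View pics/t0.png

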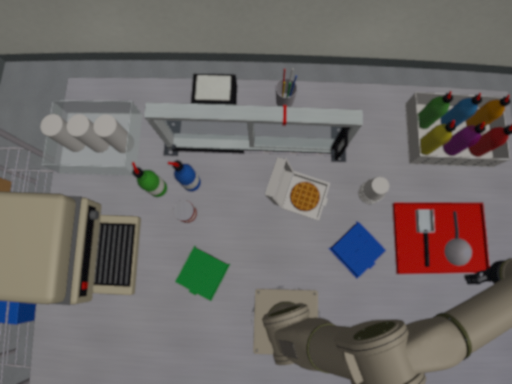

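Side view: white open clamshell with waffle at about (233,250), lid at (258,218), marker (303,197), handle (250,258). Top view: box (303,193) with lid on its left (283,180), marker (285,110), black handle about (341,142), cups (375,190), bottles (150,182)/(187,177), can (187,212). Could be mistaken for the box: blue closed one (357,250), green closed one (203,272), and the white tray at the side view's bottom edge (195,377). I choose the white one with the waffle and check it in a close crop.

```bash
python3 - <<'E'
from h import *
s=cv2.imread('pics/s0.png');t=cv2.imread('pics/t0.png')
a=cv2.resize(s[180:330,195:345],(480,480),interpolation=cv2.INTER_CUBIC)
b=cv2.resize(t[90:240,250:400],(480,480)[:2],interpolation=cv2.INTER_CUBIC)
o=np.hstack([a,b]); o=cv2.resize(o,(800,400)); cv2.imwrite('pics/c1.png',o)
for n,f in(('side','s0'),('top','t0')):
    d=np.load(f'pics/{f}.npz'); im=d['im'].astype(int); P=cloud(n,d['dep']); B,G,Rr=im[...,0],im[...,1],im[...,2]
    red=(Rr>150)&(G<60)&(B<60)
    def rep(lab,m):
        Q=P[m&(d['dep']>0)]
        if len(Q): print(n,lab,len(Q),np.median(Q,0).round(3),np.percentile(Q,3,0).round(3),np.percentile(Q,97,0).round(3))
    rep('marker',red&(P[...,2]>.3)&(P[...,0]>.55)&(abs(P[...,1])<.35)&(P[...,0]<.8))
    rep('rail',(abs(P[...,2]-.325)<.006)&(P[...,0]>.5)&(P[...,0]<.8))
    dark=(im.max(2)<60)
    rep('dark',dark&(P[...,2]>.1)&(P[...,2]<.33)&(P[...,0]>.45)&(P[...,0]<.75)&(P[...,1]<.1)&(P[...,1]>-.3))
    rep('waffle',(Rr>B+60)&(G>B+25)&(P[...,2]<.06)&(P[...,0]>.4)&(P[...,0]<.7))
    w=(im.min(2)>150)&(P[...,0]>.38)&(P[...,0]<.6)&(P[...,1]<.1)&(P[...,1]>-.2)&(P[...,2]>.012)
    rep('box white',w)
    Q=P[w&(d['dep']>0)&(P[...,2]>.05)]; print(Q[::max(1,len(Q)//12)].round(3).tolist())
E
```

```text
side marker 44 [0.667 0.032 0.327] [0.641 0.028 0.324] [0.69  0.037 0.33 ]
side rail 2674 [0.667 0.038 0.324] [ 0.641 -0.202  0.32 ] [0.692 1.093 0.327]
side dark 206 [ 0.589 -0.171  0.229] [ 0.582 -0.174  0.128] [ 0.622 -0.163  0.292]
side waffle 808 [ 0.458 -0.058  0.022] [ 0.409 -0.119 -0.022] [0.508 1.155 0.052]
side box white 864 [0.48  0.04  0.075] [ 0.393 -0.144  0.031] [0.556 0.068 0.174]
[[0.427, 0.058, 0.174], [0.457, 0.068, 0.134], [0.439, 0.068, 0.103], [0.422, 0.04, 0.103], [0.473, 0.061, 0.101], [0.48, 0.057, 0.099], [0.456, 0.053, 0.077], [0.56, 0.019, 0.167], [0.515, 0.047, 0.102], [0.508, 0.046, 0.087], [0.533, 0.039, 0.099], [0.53, 0.036, 0.083], [0.522, 0.03, 0.056]]
top marker 11 [0.659 0.033 0.327] [0.651 0.033 0.325] [0.68  0.036 0.329]
top rail 3333 [0.663 0.129 0.324] [ 0.639 -0.191  0.32 ] [0.689 0.456 0.328]
top dark 319 [ 0.627 -0.163  0.208] [ 0.576 -0.183  0.121] [ 0.647 -0.155  0.292]
top waffle 619 [ 0.461 -0.064  0.023] [ 0.416 -0.11   0.016] [ 0.508 -0.016  0.029]
top box white 43 [ 0.409 -0.075  0.036] [ 0.382 -0.139  0.031] [0.449 0.01  0.042]
[]
```

View pics/c1.png

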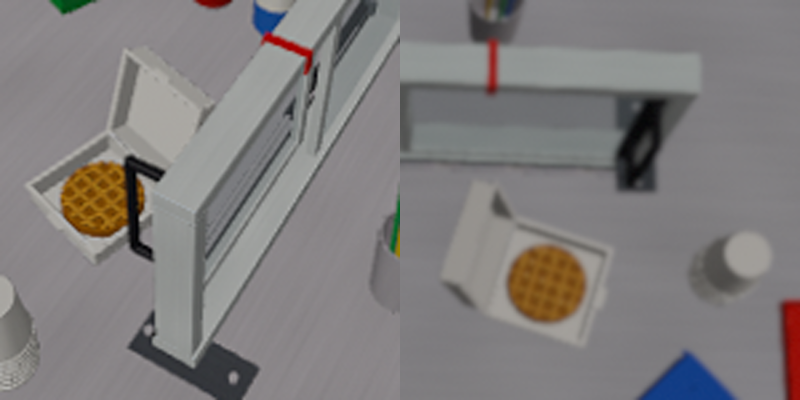

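The crop confirms the choice: white shell with waffle, hinge on the left (world +y), free front edge at crop (612,247)–(583,345). The handle is at crop-left (145,205), in front of the hatch's black upright.

```bash
python3 - <<'E'
from h import *
f=lambda u,v:(250+(u-400)/2.667,90+v/2.667)
p=onplane('top',[f(612,247),f(583,345)],.036); print(p.round(3),np.linalg.norm(p[0]-p[1]))
d=np.load('pics/s0.npz'); im=d['im'].astype(int); P=cloud('side',d['dep']); ok=d['dep']>0
# front rim corners seen in side view
g=lambda u,v:(195+u/400*150,180+v/400*150)
print('side rim front corners',onplane('side',[g(27,185),g(97,262)],.036).round(3))
bx=p[0]-p[1]; bx/=np.linalg.norm(bx); by=np.array([-bx[1],bx[0],0]); c=p.mean(0)+.07*by
print('bx',bx,'center',c,'hinge',c+.07*by)
L=(P-(c+.07*by)); s=-(L@by); x=L@bx; z=P[...,2]-.036
m=ok&(abs(x)<.1)&(s<.06)&(s>-.12)&(z>.02)&(z<.17)&(im.min(2)>110)
Q=np.c_[x[m],s[m],z[m]]
for lo in np.arange(.02,.16,.02):
    q=Q[(Q[:,2]>=lo)&(Q[:,2]<lo+.02)]
    if len(q): print(lo.round(2),len(q),np.percentile(q[:,0],[2,98]).round(3),np.percentile(q[:,1],[5,25,50,75,95]).round(3))
print('top z',np.percentile(Q[:,2],99))
r=ok&(abs(P[...,2]-.325)<.008)&(P[...,0]>.62)&(P[...,0]<.71)&(P[...,1]<.5); q=P[r]
v=cv2.fitLine(q[:,:2].astype(np.float32),cv2.DIST_HUBER,0,.01,.01).ravel(); print('rail line',v,q[:,1].min(),q[:,1].max())
for n,k in(('side','s0'),('top','t0')):
    d=np.load(f'pics/{k}.npz'); im=d['im']; P=cloud(n,d['dep']); m=(im.max(2)<60)&(d['dep']>0)&(P[...,0]>.56)&(P[...,0]<.605)&(P[...,1]<-.1)&(P[...,1]>-.25)
    for a,b in((.13,.17),(.17,.21),(.21,.25),(.25,.28),(.28,.30)):
        q=P[m&(P[...,2]>a)&(P[...,2]<b)]
        if len(q):print(n,'bar',a,len(q),np.median(q,0).round(4))
def blob(n,k,mask):
    pass
d=np.load('pics/t0.npz');P=cloud('top',d['dep']);im=d['im']
for l,(u,v) in dict(blue=(187,177),green=(152,184),can=(187,212),cup=(377,186)).items(): print(l,P[v,u].round(3))
E
```

```text
[[ 0.513 -0.156  0.036]
 [ 0.372 -0.115  0.036]] 0.14723981037282374
side rim front corners [[ 0.378 -0.114  0.036]
 [ 0.525 -0.165  0.036]]
bx [ 0.95949781 -0.28171609  0.        ] center [ 0.46250261 -0.06841769  0.036     ] hinge [ 0.48222273 -0.00125284  0.036     ]
0.02 115 [-0.072  0.042] [-0.048 -0.046 -0.044 -0.042 -0.013]
0.04 118 [-0.073  0.041] [-0.054 -0.051 -0.049 -0.047 -0.021]
0.06 128 [-0.073  0.044] [-0.059 -0.057 -0.055 -0.053 -0.025]
0.08 106 [-0.07  0.07] [-0.063 -0.062 -0.06  -0.058 -0.029]
0.1 32 [-0.073  0.076] [-0.051 -0.042 -0.037 -0.034 -0.032]
0.12 253 [-0.068  0.073] [-0.072 -0.065 -0.056 -0.043 -0.041]
0.14 17 [-0.036  0.051] [-0.046 -0.045 -0.044 -0.043 -0.042]
top z 0.14328918593977816
rail line [0.01069604 0.9999428  0.6667863  0.06160508] -0.21299685941390173 0.47673804091278926
side bar 0.13 37 [ 0.5876 -0.1713  0.1458]
side bar 0.17 30 [ 0.587  -0.1714  0.1915]
side bar 0.21 30 [ 0.5874 -0.1709  0.2291]
side bar 0.25 24 [ 0.5863 -0.1715  0.2643]
side bar 0.28 34 [ 0.5928 -0.1707  0.289 ]
top bar 0.13 21 [ 0.5799 -0.1628  0.1369]
top bar 0.17 18 [ 0.5789 -0.1623  0.1917]
top bar 0.21 13 [ 0.5758 -0.1625  0.2335]
top bar 0.25 11 [ 0.5771 -0.1616  0.2636]
top bar 0.28 38 [ 0.5905 -0.1622  0.2882]
blue [0.487 0.357 0.174]
green [0.462 0.481 0.16 ]
can [0.378 0.367 0.083]
cup [ 0.482 -0.306  0.141]
```

Box and handle measurements agree with the stated sizes: rim edge 147 mm against 140, rail 690 mm, lid at about 1.83 rad, travel to marker about 0.215 m. I'll turn the tool first, so tool x = −y and tool y = −x in the world, and shut the fingers.

Emit:
servo_tool --deltas '[[[0,0,-1],0.1,0],[[0,0,-1],0.1,0],[[0,0,-1],0.1,0],[[-2.2,-2,0],0,0],[[-2.5,-2,0],0,0],[[-2.5,-2,0],0,0],[[-2.5,-2,0],0,0]]' --force 40

```text
clock: 0.68
position: [0.263, -0.5003, 0.2572]
ee_rot: [-0.699, 0.716, 0.005, -0.0]
ft_force: [1.6, 0.4, -0.4]
grip_width: 0.01
```

Emit:
servo_tool --deltas '[[[-3.2,-2.5,0],0,0],[[-3.2,-2.5,0],0,0],[[-3.2,-2.5,0],0,0],[[-3.2,-2.5,0],0,0],[[-3.2,-2.5,0],0,0],[[-3.2,-2.5,0],0,0],[[-3.2,-2.5,0],0,0],[[-3.2,-2,0],0,0],[[-3.5,-0.6,0],0,0],[[-3.5,-0.6,0],0,0],[[-3.5,-0.6,0],0,0],[[-3.5,-0.6,0],0,0]]'

```text
clock: 1.68
position: [0.4972, -0.0925, 0.2544]
ee_rot: [-0.697, 0.717, 0.007, -0.001]
ft_force: [0.3, -0.9, 0.3]
grip_width: -0.001
```

Emit:
servo_tool --deltas '[[[-3.5,0,0],-0.02,0],[[-3.5,0,0],0,0],[[-3.5,0,0],0,0],[[-3.5,0,0],0,0],[[-3.5,0,0],0,0],[[-3.5,0,0],0,0],[[-1.5,0,1],0,0],[[0,0,2.5],0,0],[[0,0,2.5],0,0],[[0,0,2.5],0,0],[[0,0,1.5],0,0]]'

```text
clock: 2.6
position: [0.4951, 0.1577, 0.1549]
ee_rot: [0.71, -0.704, -0.007, -0.002]
ft_force: [0.6, -0.2, 0.2]
grip_width: -0.0
```

Emit:
servo_tool --deltas '[[[1.5,-0.2,0],0,0],[[1.5,-0.2,0.2],0,0],[[1.5,-0.2,0.2],0,0],[[1.2,0.1,0],0,0],[[1,0.3,0],0,0],[[1,0.3,0],0,0],[[1,0.3,0],0,0],[[1,0.3,0],0,0]]'

```text
clock: 3.27
position: [0.484, 0.0592, 0.1419]
ee_rot: [0.713, -0.701, -0.012, 0.002]
ft_force: [-1.0, -0.4, -0.1]
grip_width: -0.001
```

```bash
cat >> h.py <<'E'
H=np.array([.482,-.001]);BX=np.array([.9595,-.2817]);BY=np.array([.2817,.9595])
def st():
    o=telemetry.get_obs(); d=o['position'][:2]-H
    print('t',o['clock'],'pos',o['position'].round(4),'x,s',(d@BX).round(4),(-d@BY).round(4),'F',o['ft_force'].round(1),'g',o['grip_width'],'q',o['joint_pos'].round(2))
def lid(name):
    im,dep=snap('side',name); P=cloud('side',dep); L=P[...,:2]-H; s=-(L@BY); x=L@BX; z=P[...,2]-.036
    m=(dep>0)&(abs(x)<.06)&(s<.16)&(s>-.1)&(z>.01)&(im.min(2)>110); q=np.c_[x,s,z][m] if 0 else np.c_[x[m],s[m],z[m]]
    for a in np.arange(-.1,.16,.02):
        w=q[(q[:,1]>=a)&(q[:,1]<a+.02)]
        if len(w)>3: print('s',a.round(2),len(w),'z',np.percentile(w[:,2],[10,50,90]).round(3))
E
python3 -c "
from h import *
st(); lid('s1')"
```

```text
t 3.2667 pos [0.484  0.0592 0.1419] x,s -0.0151 -0.0583 F [-1.  -0.4 -0.1] g -0.0010301761883100807 q [ 0.39  0.17 -0.63  1.89  0.09  1.14 -1.84]
s -0.1 22 z [0.489 0.497 0.503]
s -0.08 57 z [0.491 0.493 0.511]
s -0.06 54 z [0.489 0.492 0.493]
s -0.04 422 z [0.025 0.077 0.494]
s -0.02 269 z [0.138 0.314 0.523]
s 0.0 121 z [0.508 0.515 0.527]
s 0.02 52 z [0.459 0.507 0.517]
```

Emit:
servo_tool --deltas '[[[1,0.3,-0.3],0,0],[[1,0.3,-0.3],0,0],[[1,0.3,-0.3],0,0],[[1,0.3,0],0,0],[[1,0.3,0],0,0],[[1,0.3,0],0,0],[[1,0.3,0],0,0]]'

```text
clock: 3.9
position: [0.4624, -0.0128, 0.1494]
ee_rot: [0.713, -0.701, -0.013, 0.003]
ft_force: [0.1, 0.7, 0.9]
grip_width: -0.004
```

```bash
python3 -c "
from h import *
st(); lid('s2')"
```

```text
t 3.9 pos [ 0.4624 -0.0128  0.1494] x,s -0.0155 0.0168 F [0.1 0.7 0.9] g -0.004131051490508292 q [ 0.5   0.1  -0.58  1.93  0.04  1.15 -1.65]
s -0.04 10 z [0.022 0.026 0.079]
s -0.02 72 z [0.053 0.5   0.512]
s 0.0 95 z [0.081 0.499 0.518]
s 0.02 92 z [0.108 0.499 0.515]
s 0.04 343 z [0.127 0.136 0.526]
s 0.06 274 z [0.12  0.32  0.526]
s 0.08 31 z [0.438 0.516 0.519]
```

View pics/s2.png

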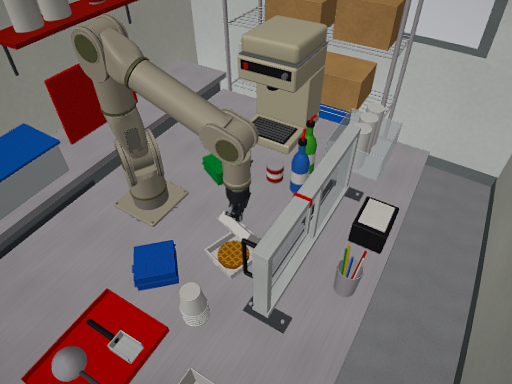

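Picture 4: the lid (238,225) has swung halfway over the waffle at (233,253), with the fingertips behind it at (237,213); the box has not moved. I'll follow the arc down.

Emit:
servo_tool --deltas '[[[1.2,0.35,0],0,0],[[1.2,0.35,0.2],0,0],[[1.1,0.35,0.4],0,0],[[1.1,0.3,0.6],0,0],[[1,0.3,0.8],0,0],[[1,0.3,1],0,0],[[0.7,0.2,1.2],0,0],[[0.6,0.2,1.2],0,0],[[0.3,0.1,1],0,0]]'

```text
clock: 4.7
position: [0.4371, -0.0983, 0.0805]
ee_rot: [0.713, -0.701, -0.013, 0.002]
ft_force: [-0.0, -0.0, -0.2]
grip_width: 0.001
```

```bash
python3 -c "
from h import *
st()"
```

```text
t 4.7 pos [ 0.4371 -0.0983  0.0805] x,s -0.0157 0.106 F [-0.  -0.  -0.2] g 0.0011610163087394636 q [ 0.6   0.15 -0.5   2.04  0.07  0.99 -1.49]
```

Emit:
servo_tool --deltas '[[[0.2,0.1,0.5],0,0],[[0.2,0.1,0.4],0,0],[[0,0,0.3],0,0],[[0,0,0.3],0,0],[[0,0,0.3],0,0]]'

```text
clock: 5.12
position: [0.4348, -0.1024, 0.0683]
ee_rot: [0.713, -0.701, -0.013, 0.005]
ft_force: [-24.4, 5.0, 55.5]
grip_width: 0.001
```

The wrist reads 55 N down at z = 0.068, so the lid has bottomed. I'll lift and check.

Emit:
servo_tool --deltas '[[[0,0,-0.5],0,0],[[0,0,-1],0,0],[[0,0,-2.5],0,8.5],[[0,0,-3.5],0,8.5],[[0,0,-4],0,8.5],[[0,0,-4],0,8.5],[[0,0,-4],0,8.5],[[0,0,-4],0,8.5],[[2,0,-2],0,8.5],[[2,0,0],0,8.5]]'

```text
clock: 5.95
position: [0.4421, -0.1393, 0.3387]
ee_rot: [0.717, -0.697, -0.013, 0.004]
ft_force: [0.4, -1.1, -1.7]
grip_width: 0.998
```

```bash
python3 - <<'E'
from h import *
st()
out=[]
for n,(u0,v0) in dict(side=(185,190),top=(245,85)).items():
    im,dep=snap(n,'c2'+n); P=cloud(n,dep); L=P[...,:2]-H; s=-(L@BY); x=L@BX
    m=(dep>0)&(P[...,2]>.055)&(P[...,2]<.12)&(abs(x)<.075)&(s>-.02)&(s<.17)&(im.min(2)>110)
    q=np.c_[x[m],s[m],P[m][:,2]]
    if len(q)>10:
        A=np.c_[q[:,:2],np.ones(len(q))]; 
        k=np.linalg.lstsq(A,q[:,2],rcond=None)[0]; g=abs(A@k-q[:,2])<.004; k=np.linalg.lstsq(A[g],q[g,2],rcond=None)[0]
        print(n,len(q),'slope x,s',k.round(3),'xs',np.percentile(q,[1,99],axis=0).round(3).tolist())
    out.append(cv2.resize(im[v0:v0+133,u0:u0+133],(400,400),interpolation=cv2.INTER_CUBIC))
cv2.imwrite('pics/c2.png',np.hstack(out))
E
```

```text
t 5.95 pos [ 0.4421 -0.1393  0.3387] x,s 0.0006 0.1439 F [ 0.4 -1.1 -1.7] g 0.9978789126958266 q [ 0.67 -0.02 -0.44  1.64 -0.02  1.55 -1.32]
side 1160 slope x,s [-0.004 -0.007  0.07 ] xs [[-0.069, -0.001, 0.058], [0.07, 0.138, 0.074]]
top 1419 slope x,s [0.003 0.005 0.07 ] xs [[-0.069, -0.003, 0.061], [0.07, 0.134, 0.076]]
```

View pics/c2.png

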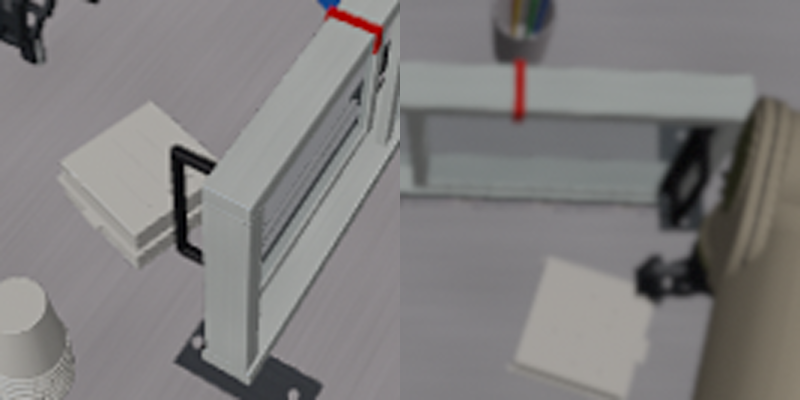

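Picture 5: the box is shut, its top level at z = 0.070 with slope under 0.007 rad, still in place (side crop (140,175), top crop (590,330)). Next is the handle, with axis at about (0.582, −0.166).

Emit:
servo_tool --deltas '[[[0.2,-1.5,0],0.028,8.5],[[0.2,-2,0],0,8.5],[[0.3,-2.5,0],0,8.5],[[0.3,-2.5,0],0,8.5],[[0.3,-2.5,0],0,8.5],[[0.3,-1.5,0],0,8.5],[[0,0,0],0,8.5]]'

```text
clock: 6.63
position: [0.5698, -0.1542, 0.3282]
ee_rot: [-0.705, 0.709, 0.017, -0.006]
ft_force: [-0.3, 0.3, -0.3]
grip_width: 0.993
```

```bash
python3 - <<'E'
from h import *
st()
im,dep=snap('side','s4')
cv2.imwrite('pics/c3.png',cv2.resize(im[150:300,180:330],(600,600),interpolation=cv2.INTER_CUBIC))
E
```

```text
t 6.6333 pos [ 0.5698 -0.1542  0.3282] x,s 0.1274 0.1223 F [-0.3  0.3 -0.3] g 0.9932041123319202 q [ 0.56  0.29 -0.47  1.34  0.12  1.57 -1.47]
```

View pics/c3.png

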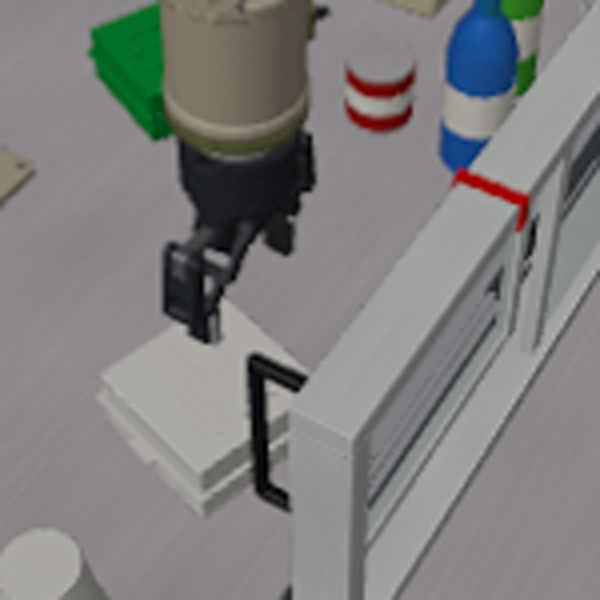

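```bash
python3 - <<'E'
from h import *
K,d,R,t=cal('side')
for p in ([.5698,-.1542,.3282],[.5698,-.1965,.341],[.5698,-.1115,.341],[.582,-.166,.292],[.582,-.166,.118],[.582,-.166,.256]):
    u=cv2.projectPoints(np.array([p]),cv2.Rodrigues(R)[0],t,K,d)[0].ravel(); print(p,u.round(1),((u-[180,150])*4).round(0))
D=np.load('pics/s4.npz'); P=cloud('side',D['dep'])
for u,v in((195,300),(205,335),(172,300),(285,235),(255,365),(262,430)):
    print((u,v),P[150+v//4,180+u//4].round(3))
E
```

```text
[0.5698, -0.1542, 0.3282] [240.8 225.1] [243. 300.]
[0.5698, -0.1965, 0.341] [232.  232.5] [208. 330.]
[0.5698, -0.1115, 0.341] [248.9 212. ] [276. 248.]
[0.582, -0.166, 0.292] [242.7 238.1] [251. 352.]
[0.582, -0.166, 0.118] [244.6 272.5] [259. 490.]
[0.582, -0.166, 0.256] [243.1 245.9] [253. 384.]
(195, 300) [ 0.584 -0.228  0.412]
(205, 335) [ 0.577 -0.21   0.359]
(172, 300) [ 0.563 -0.222  0.394]
(285, 235) [ 0.579 -0.115  0.366]
(255, 365) [ 0.587 -0.172  0.289]
(262, 430) [ 0.589 -0.17   0.211]
```

The projected TCP and bar match the picture to about 1 px; the picture puts the bar about 3 mm farther out. Picture 6: bar top at crop (257,360), open fingers at (205,335) and (285,240). Aligning and descending.

Emit:
servo_tool --deltas '[[[0.6,-0.9,0],0,8.5],[[0.6,-0.8,0],0,8.5],[[0.2,-0.2,0],0,8.5],[[0,0,0],0,8.5]]'

```text
clock: 7.02
position: [0.5869, -0.1659, 0.3268]
ee_rot: [-0.707, 0.707, 0.018, -0.006]
ft_force: [0.5, -0.2, 0.1]
grip_width: 0.992
```

Emit:
servo_tool --deltas '[[[0,0,1],0,8.5],[[0,0,1.5],0,8.5],[[0,0,1.5],0,8.5],[[0,0,1.3],0,8.5],[[0,0,0.9],0,8.5],[[0,0,0],0,8.5]]'

```text
clock: 7.52
position: [0.5821, -0.1636, 0.2613]
ee_rot: [-0.707, 0.707, 0.017, -0.006]
ft_force: [-0.8, 0.0, 0.2]
grip_width: 0.996
```

Emit:
servo_tool --deltas '[[[0.2,-0.3,0.5],0,8.5],[[0,-0.1,0.3],0,8.5],[[0,0,0],0,0],[[0,0,0],0,0],[[0,0,0],0,0],[[0,0,0],0,0],[[0,0,0],0,0],[[0,0,0],0,0]]' --force 60

```text
clock: 8.18
position: [0.5868, -0.1639, 0.255]
ee_rot: [0.707, -0.707, -0.017, 0.004]
ft_force: [-6.9, -3.0, 7.8]
grip_width: 0.149
```

```bash
python3 -c "
from h import *
st()"
```

```text
t 8.1833 pos [ 0.5868 -0.1639  0.255 ] x,s 0.1465 0.1268 F [-6.9 -3.   7.8] g 0.14943465391181565 q [ 0.56  0.35 -0.46  1.42  0.14  1.44 -1.47]
```

Opening 12.7 mm, so the 14 mm bar is gripped. Pulling towards +y.

Emit:
servo_tool --deltas '[[[-1,0,0],0,0],[[-1.5,0,0],0,0],[[-2,0,0],0,0],[[-2,0,0],0,0],[[-2,0,0],0,0],[[-2,0,0],0,0],[[-2,0,0],0,0],[[-2,0,0],0,0],[[-1.5,0,0],0,0],[[-1,0,0],0,0]]'

```text
clock: 9.02
position: [0.5881, -0.0147, 0.2551]
ee_rot: [-0.697, 0.717, 0.005, -0.015]
ft_force: [-0.1, -10.2, 1.2]
grip_width: 0.145
```

Emit:
servo_tool --deltas '[[[-1.2,0,0],0,0],[[-1.2,0,0],0,0],[[-1.2,0,0],0,0],[[-1,0,0],0,0],[[-0.8,0,0],0,0],[[-0.5,0,0],0,0],[[0,0,0],0,0]]'

```text
clock: 9.6
position: [0.5888, 0.0305, 0.2549]
ee_rot: [-0.689, 0.724, -0.002, -0.024]
ft_force: [0.5, -8.7, -1.2]
grip_width: 0.152
```

```bash
python3 - <<'E'
from h import *
st(); out=[]
for n,(u0,v0) in dict(side=(225,150),top=(240,70)).items():
    im,dep=snap(n,'m'+n); out.append(cv2.resize(im[v0:v0+100,u0:u0+100],(400,400),interpolation=cv2.INTER_CUBIC))
    P=cloud(n,dep); i=im.astype(int); m=(i[...,2]>120)&(i[...,1]<70)&(i[...,0]<70)&(dep>0)&(P[...,2]>.3)&(P[...,0]>.6)&(P[...,0]<.72)
    print(n,'marker y med',np.median(P[m][:,1]).round(4),(P[m][:,1].min()+P[m][:,1].max())/2)
    k=(i.max(2)<70)&(dep>0)&(P[...,0]>.6)&(P[...,0]<.70)&(P[...,1]>-.1)&(P[...,1]<.15)&(P[...,2]<.322)&(P[...,2]>.1)
    q=P[k]; print(n,'dark',len(q),np.percentile(q,[2,10,50,90,98],axis=0).round(3).tolist())
cv2.imwrite('pics/c4.png',np.hstack(out))
E
```

```text
t 9.6 pos [0.5888 0.0305 0.2549] x,s 0.0936 -0.0603 F [ 0.5 -8.7 -1.2] g 0.15151026656704317 q [ 0.29  0.32 -0.55  1.47  0.19  1.44 -1.89]
side marker y med 0.0319 0.03778929691844468
side dark 226 [[0.601, 0.01, 0.103], [0.602, 0.013, 0.116], [0.654, 0.025, 0.155], [0.659, 0.121, 0.305], [0.659, 0.141, 0.32]]
  return _methods._mean(a, axis=axis, dtype=dtype,
  ret = ret.dtype.type(ret / rcount)
Traceback (most recent call last):
ValueError: zero-size array to reduction operation minimum which has no identity
```

```bash
python3 - <<'E'
from h import *
D=np.load('pics/mside.npz'); im=D['im'];dep=D['dep'];P=cloud('side',dep); i=im.astype(int)
k=(i.max(2)<75)&(dep>0)&(abs(P[...,0]-.655)<.012)&(P[...,1]>-.05)&(P[...,1]<.08)
for a in np.arange(.06,.32,.03):
    q=P[k&(P[...,2]>a)&(P[...,2]<a+.03)]
    if len(q): print(a.round(2),len(q),np.percentile(q[:,1],[0,5,50,95]).round(4),np.median(q[:,0]).round(3))
m=(i[...,2]>110)&(i[...,1]<80)&(i[...,0]<80)&(dep>0)&(P[...,2]>.29)&(P[...,0]>.6)&(P[...,0]<.72)&(abs(P[...,1]-.03)<.05); v,u=np.nonzero(m); print(len(u),np.c_[u,v,(P[m]*1000).round()][::4].astype(int).tolist())
cv2.imwrite('pics/c4.png',cv2.resize(im[150:290,220:370],(800,747),interpolation=cv2.INTER_CUBIC)[:600])
E
```

```text
0.06 34 [0.0116 0.012  0.0143 0.0503] 0.655
0.09 35 [0.011  0.0121 0.0148 0.0476] 0.657
0.12 33 [0.0122 0.0125 0.0144 0.0305] 0.656
0.15 36 [0.0118 0.0128 0.0147 0.0321] 0.656
0.18 21 [0.0119 0.0123 0.0202 0.0332] 0.658
73 [[303, 131, 641, 50, 541], [296, 193, 644, 35, 328], [296, 194, 645, 32, 327], [300, 194, 655, 39, 326], [296, 195, 648, 27, 328], [300, 195, 658, 33, 328], [297, 196, 650, 30, 323], [301, 196, 661, 34, 326], [305, 196, 672, 39, 327], [303, 197, 669, 31, 328], [307, 197, 678, 39, 326], [305, 198, 676, 30, 328], [309, 198, 685, 37, 327], [307, 199, 683, 28, 329], [311, 199, 692, 36, 327], [309, 200, 689, 30, 326], [309, 203, 691, 29, 316], [309, 205, 691, 29, 307], [309, 207, 693, 28, 300]]
```

View pics/c4.png

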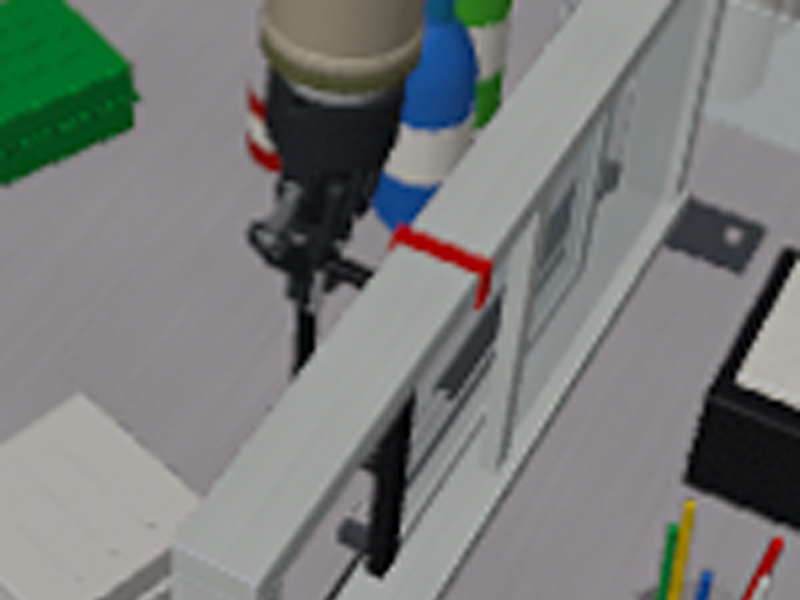

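Picture 7: black upright edge at (380,560), red marker at (440,248). The edge is at y ≈ 0.0122 and the marker middle at y ≈ 0.0335, so about 21 mm remain.

Emit:
servo_tool --deltas '[[[-0.8,0,0],0,0],[[-0.8,0,0],0,0],[[-0.7,0,0],0,0],[[-0.4,0,0],0,0],[[0,0,0],0,0]]'

```text
clock: 10.12
position: [0.5887, 0.0435, 0.2549]
ee_rot: [-0.682, 0.731, -0.005, -0.031]
ft_force: [0.1, -9.2, -1.4]
grip_width: 0.146
```

```bash
cat > e.py <<'E'
from h import *
import sys
st(); im,dep=snap('side',sys.argv[1]); P=cloud('side',dep); i=im.astype(int)
k=(i.max(2)<75)&(dep>0)&(abs(P[...,0]-.656)<.012)&(P[...,1]>-.05)&(P[...,1]<.1)
for a in np.arange(.06,.2,.03):
    q=P[k&(P[...,2]>a)&(P[...,2]<a+.03)]; print(a.round(2),len(q),np.percentile(q[:,1],[0,5,50]).round(4))
m=(i[...,2]>110)&(i[...,1]<80)&(i[...,0]<80)&(dep>0)&(abs(P[...,2]-.327)<.004)&(abs(P[...,0]-.667)<.03)&(abs(P[...,1]-.03)<.03)
print('marker',np.percentile(P[m][:,1],[0,50,100]).round(4))
E
python3 e.py e1
```

```text
t 10.1167 pos [0.5887 0.0435 0.2549] x,s 0.0899 -0.0728 F [ 0.1 -9.2 -1.4] g 0.1459365257243231 q [ 0.26  0.33 -0.56  1.46  0.21  1.45 -1.94]
0.06 36 [0.0246 0.0253 0.0285]
0.09 29 [0.0248 0.025  0.0281]
0.12 35 [0.0232 0.0249 0.0282]
0.15 38 [0.0239 0.0242 0.0288]
0.18 19 [0.0243 0.0251 0.0318]
marker [0.0269 0.032  0.0398]
```

Emit:
servo_tool --deltas '[[[-0.6,0,0],0,0],[[-0.6,0,0],0,0],[[-0.5,0,0],0,0],[[-0.3,0,0],0,0],[[-0.2,0,0],0,0]]'

```text
clock: 10.58
position: [0.5887, 0.0522, 0.255]
ee_rot: [-0.675, 0.737, -0.008, -0.038]
ft_force: [-3.2, -10.0, 2.2]
grip_width: 0.146
```

```bash
python3 e.py e2; python3 e.py e3
```

```text
t 10.5833 pos [0.5887 0.0522 0.255 ] x,s 0.0874 -0.0811 F [ -3.2 -10.    2.2] g 0.14582718785331925 q [ 0.24  0.34 -0.56  1.45  0.22  1.47 -1.99]
0.06 35 [0.0325 0.0337 0.0369]
0.09 35 [0.0343 0.0345 0.037 ]
0.12 37 [0.0329 0.0335 0.0364]
0.15 35 [0.0327 0.0343 0.0371]
0.18 18 [0.0346 0.0353 0.0423]
marker [0.0264 0.0312 0.0398]
t 10.6333 pos [0.5887 0.0522 0.2549] x,s 0.0874 -0.0811 F [-3.8 -9.7  2.1] g 0.1515224620335819 q [ 0.24  0.34 -0.56  1.45  0.22  1.47 -1.99]
0.06 34 [0.0333 0.0341 0.0375]
0.09 30 [0.0333 0.0342 0.0384]
0.12 36 [0.0312 0.0332 0.0371]
0.15 38 [0.0332 0.0343 0.0381]
0.18 18 [0.0344 0.0349 0.0423]
marker [0.027  0.0318 0.0398]
```

The edge is at about 0.034 and the marker middle at about 0.033. I'll let it hold about 1 s via camera calls and check for drift, the box and the bystanders.

```bash
python3 - <<'E'
from h import *
for _ in range(20): eyes.camera('top')
st(); im,dep=snap('top','tf'); P=cloud('top',dep); L=P[...,:2]-H; s=-(L@BY); x=L@BX
D0=np.load('pics/t0.npz')
for l,(u,v) in dict(blue=(187,177),green=(152,184),can=(187,212),cup=(377,186)).items():
    print(l,np.abs(im[v-12:v+12,u-12:u+12].astype(int)-D0['im'][v-12:v+12,u-12:u+12]).mean().round(1))
s2,d2=snap('side','sf'); P=cloud('side',d2); L=P[...,:2]-H; s=-(L@BY); x=L@BX
m=(d2>0)&(abs(P[...,2]-.07)<.015)&(abs(x)<.075)&(s>-.02)&(s<.17)&(s2.min(2)>110); A=np.c_[x[m],s[m],np.ones(m.sum())]
print('lid plane',np.linalg.lstsq(A,P[m][:,2],rcond=None)[0].round(4))
cv2.imwrite('pics/c5.png',np.hstack([cv2.resize(s2[130:330,180:380],(400,400)),cv2.resize(im[60:260,140:400],(400,308),interpolation=cv2.INTER_AREA) if 0 else cv2.resize(im[60:260,140:400],(400,400))]))
E
python3 e.py e4
```

```text
t 11.6833 pos [0.5887 0.0521 0.2549] x,s 0.0875 -0.081 F [ -2.5 -10.2   3.1] g 0.15140676220195654 q [ 0.24  0.34 -0.56  1.45  0.22  1.47 -1.98]
blue 2.2
green 2.2
can 2.9
cup 3.0
lid plane [-0.0028 -0.0149  0.0701]
t 11.7833 pos [0.5887 0.0521 0.2549] x,s 0.0875 -0.081 F [-2.7 -9.6  2.2] g 0.14790907312336887 q [ 0.24  0.34 -0.56  1.45  0.22  1.47 -1.98]
0.06 29 [0.0344 0.0348 0.0369]
0.09 36 [0.0338 0.0345 0.037 ]
0.12 36 [0.0308 0.0334 0.0369]
0.15 37 [0.0323 0.0331 0.0366]
0.18 19 [0.0336 0.0343 0.0407]
marker [0.0217 0.0319 0.0387]
```

View pics/c5.png

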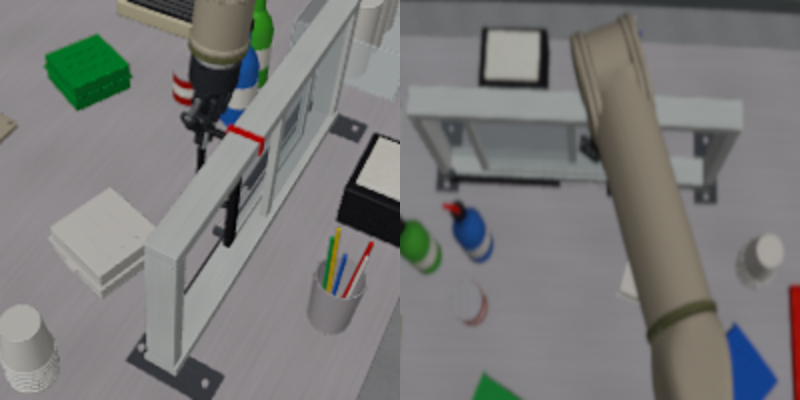

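Picture 8: the box is shut at side (100,240), the black upright at (232,215) is in line with the red marker (245,137), and the fingers are on the bar (200,125). Bottles, can and cups are where they were, and the arm is not drifting.

```bash
python3 -c "
from h import *
order.hand_in(); st()"
```

```text
the job is handed in; nothing more can be done
the job is handed in; nothing more can be done
```

I shut the waffle box's lid, then slid the hatch open to the marker and handed the job in while still gripping the handle, at about 11.8 s. No verdict was reported.

- **Lid:** I pushed it over from behind with closed fingers and pressed it down; the wrist read about 55 N, against a limit of 120 N. The lid's top then measured level at z = 0.070 m, with slopes below 0.007 rad from two cameras. The last check, from the side camera alone, gave about 0.015 rad, against the 0.04 rad limit.
- **Box:** it stayed where it stood in every view, with no visible shift.
- **Hatch:** the leading edge measured y ≈ 0.034 m and the marker's middle about 0.032–0.034 m, so they agree within about 2 mm, against the 8 mm allowed. This did not drift over 1.2 s of holding, with about 10 N of spring load on the wrist and the grip holding at about 12.5 mm.
- **Bystanders:** the bottles, milk can and cup stack looked unchanged from the start in the top view.

**Disagreements:**
- The two cameras differed by up to 10 mm on the handle bar, probably because each sees a different face of it. I aimed between them and the grip landed on it.
- The tool twisted a few degrees while pulling the hatch, but the grip did not slip.
- In the final check the top camera's view of the box and marker was blocked by the arm, so those last readings are from the side camera only.

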